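# Set the carrier gas flow by thumbwheel

### The job

On the gas unit with the round dial, roll the thumbwheel by fingertip on the bit of rim that stands out of the top, until the dial needle points at the broad dark set tab at the dial's edge, its tip within the tab's width, then let go. Leave the other gas unit, the one with the square dial, alone.

Things in the scene. Friction and masses are not known exactly. Their poses are not given: they have to be found in the camera images.
- flow_crest (a point): Top middle of the exposed rim of the wheel to roll, on the ROUND-dial unit, 84 mm above the bench; fixed to the unit. x: level, rolling direction; y: wheel axle; z up. Rubber wheel, 64 mm diameter, 24 wide, 14 mm proud of a 62 x 32 slot in the unit's flat top. Sprung axle: gives from 2 to 3 N, sinks 6 mm at 9 N. Rolls by friction (1 N at the rim) if pressed 3 to 5 mm down; stays where left.
- flow_needle_tip (a point): Tip of the black needle of the round dial (116 mm across), 42 mm from its pivot, which is 100 mm to +y of flow_crest in that point's frame. It sits under a clear cover (81 mm high) and moves only with the wheel: rolling the rim 32 mm towards +x turns it 1 rad clockwise seen from above. It starts 0.6 to 1.2 rad anticlockwise of the tab.
- flow_tab_mid (a point): Point on the needle tip's circle, 42 mm from the pivot, facing the middle of the set tab: a dark tab 20 mm wide, 11 mm long, just outside that circle at the edge of the round dial. It stays put. The needle tip belongs here.
- aux: The OTHER gas unit, with a SQUARE dial; leave it alone. Origin: centre of its underside; y along its wheel's axle. A white box fixed to the bench, 130 mm along x, 200 along y, 70 high; wheel crest 65 mm to -y of its middle, dial centre 35 mm to +y. The round-dial unit has the same box and layout. Either can stand on either side of the bench.

How it is judged:
By the outcome, as a careful person would: the job done as asked, in the order asked, and still so for the second after the job is handed in, with the robot touching nothing.
It also fails if it takes over 29 s, if anything falls off the work surface, if the arm or the gripper's body presses on something with over 40 N, if the wrist force passes 120 N, or if a joint passes its speed limit or range.

### The arm

A 6-joint arm with a two-finger parallel gripper is mounted at the origin on the work surface. World frame = base frame: x ahead of the robot, y to its left, z up, the work surface at z = 0. Lengths are in mm, angles in rad, forces in N, time in s.
With the tool pointing down it reaches from about 350 to 775 mm from the base axis. Payload 7.3 kg.
Tool frame: the origin (TCP) lies midway between the tips of the shut fingers; the grasp point (between the pads) lies 19 mm behind it (bot.tcp_to_grasp is the distance from the TCP to the grasp point, in mm); z points along the fingers, y is the line along which they close (so a half turn about z gives the same grasp; the last joint's range is limited). The gripper opens to 92 mm and grips with 3 to 60 N. Pads are 19 mm wide; open, the fingers measure 130 mm over their backs; the gripper's body (75 mm by 190 mm) begins 47 mm behind the grasp point.
Start: joints at [1.153, 0.342, 1.524, -0, 1.275, -0.146], TCP at [140.929, 505.751, 226.741] pointing down, gripper open.
Joint ranges: [-2.53, 2.53], [-0.77, 2.02], [0.04, 2.7], [-1, 4.14], [0.28, 2.66], [-3.11, 3.11]. Speed limits (rad/s): [2.57, 2.57, 3.14, 3.14, 3.14, 3.14].

### API

Orientations are given as [roll, pitch, yaw] about the fixed x, y, z axes, in that order (R = Rz(yaw) Ry(pitch) Rx(roll)).
In Python, from bench import bot, camera, camera_params, ticket gives the robot as it stands.
- The arm moves only by the shell command python3 -m handwheel 'ROWS'. ROWS is a JSON object of lists of equal length, an entry for each row: "claw": the closure in counts, from 0 (fully open) to 255 (shut); "xyz": the shift along the world's x, y, z in m, a list of three; "rotation": the turn, a rotation vector about the world's x, y, z in degrees, a list of three. A call has 1 to 5 rows; each row is the pose to reach, as a shift and turn from the pose commanded when the call began; what a row does not reach only later rows make up. A row lasts 1/10 s, in which the tool goes at most 50 mm and 8.59 degrees, less where a joint would pass 70% of its speed; a pose out of reach is approached as far as the arm can. A call with a gripper value outside its range is refused whole. The fingers move at their own pace and stop on an object; the grip force is fixed at half the most. Time passes only in rows, so rows that repeat a pose let the fingers close. It gives the time, the measured TCP pose, the force, the opening and the grip force at its end, in the units of the state.
- bot.get_obs(): the state, without advancing time (a new reading comes with each control period).
- camera(name): name is "side" or "top" or "wrist"; returns (picture, depth): 384x512x3 uint8, red, green, blue; 384x512 float32, mm along the optical axis (not along the pixel's ray), 0 where there is no reading.
- camera_params(name): a dict with "camera_matrix" (3x3 intrinsics, pixels), "camera_from_world" (4x4, takes a point from world to camera coordinates); the wrist camera has in their place "mount" (4x4, takes a point from camera to tool coordinates, whose origin is the TCP and whose axes are the flange's). Camera axes: x right, y up, looking along -z (the intrinsics and any distortion apply to the point x, -y, -z); pixel columns grow to the right and rows downward; lengths in mm; the calibration is good to about 2 mm. A picture is of the moment at which its call begins: read the wrist's pose just before it. camera_params takes no time and is no camera call.
- ticket.hand_in(): hands the job in; it is judged then, once.
The state is a dict: "t": time; "q": joint angles; "dq": joint speeds; "joint_torque": joint torques, N m; "eef_pos": TCP position; "orientation": TCP orientation; "force": force on the tool from outside, world axes, zero at the start; "ft_torque": the same for the moment, N m; "gripper_width": finger opening in mm; "finger_force": force on a finger pad.
Only numpy, scipy, OpenCV 4.12 (cv2) and the standard library are available. Lean on these libraries where they do the work, as an engineer would, in place of code of your own. Each camera call takes 0.05 s, during which the arm holds its last target. There are 200 camera calls.

## Working session

There is one attempt and no reset: what is moved stays moved. The work goes in short steps, Python scripts to look and compute and a shell command to move; the robot and the scene stay as the last step left them, time stands still between calls to the robot, and variables do not carry over. Pictures are saved under pics/ and viewed, at most 10 in all, crops included, and the job is handed in when it is done.

```bash
mkdir -p pics
python3 - <<'E'
from bench import bot,camera,camera_params
import cv2,numpy as np
o=bot.get_obs();print(o['t'],o['eef_pos'],o['orientation'])
for n in("top",):
    p,d=camera(n);cv2.imwrite(f'pics/{n}.png',p[...,::-1]);np.savez(f'{n}.npz',p=p,d=d)
    print(camera_params(n))
E
```

```text
0.0 [140.76604007 505.36293761 226.04675855] [-3.14009821e+00 -2.10914300e-04  2.86979335e+00]
{'camera_matrix': array([[445.44311311,   0.        , 248.59815944],
       [  0.        , 445.44311311, 194.29167678],
       [  0.        ,   0.        ,   1.        ]]), 'camera_from_world': array([[ 2.74191714e-02, -9.99623634e-01,  8.82649615e-04,
        -2.04350183e+01],
       [ 9.85147169e-01,  2.71717976e-02,  1.69548660e-01,
        -5.50224373e+02],
       [-1.69508831e-01, -3.77934400e-03,  9.85521422e-01,
        -1.08420341e+03],
       [ 0.00000000e+00,  0.00000000e+00,  0.00000000e+00,
         1.00000000e+00]])}
```

View pics/top.png

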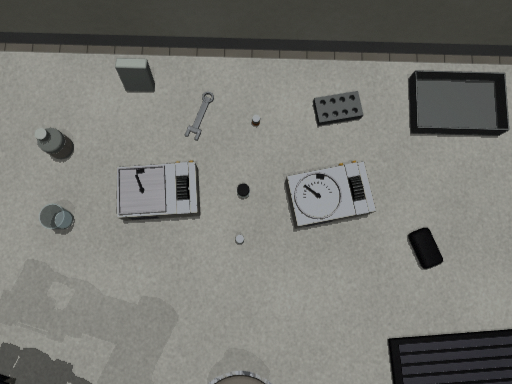

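The round unit is on the right: dial at about (318,196), wheel at (358,188). The square unit is on the left. I'll enlarge the round one and compute its coordinates.

```bash
cat > h.py <<'E'
import numpy as np,cv2
from bench import bot,camera,camera_params
from scipy.spatial.transform import Rotation as R
def ray(n,uv,z,T=None):
    c=camera_params(n);K=c['camera_matrix']
    W=np.linalg.inv(c['camera_from_world']) if T is None else T
    d=np.linalg.inv(K)@[uv[0],uv[1],1];d=W[:3,:3]@(d*[1,-1,-1]);o=W[:3,3]
    return o+d*(z-o[2])/d[2]
def wristT():
    o=bot.get_obs();M=np.eye(4);M[:3,:3]=R.from_euler('xyz',o['orientation']).as_matrix();M[:3,3]=o['eef_pos']
    return M@camera_params('wrist')['mount']
E
python3 - <<'E'
from h import *
p=np.load('top.npz')['p']
c=p[150:240,275:385];cv2.imwrite('pics/c1.png',cv2.resize(c[...,::-1],None,fx=7,fy=6.6,interpolation=cv2.INTER_CUBIC))
m=(p[150:240,275:385].min(2)>120).astype(np.uint8)
m=cv2.morphologyEx(m,cv2.MORPH_CLOSE,np.ones((9,9)))
k=max(cv2.findContours(m,0,2)[0],key=cv2.contourArea)
b=cv2.boxPoints(cv2.minAreaRect(k))+[275,150]
W=np.array([ray('top',q,70) for q in b]);print(b,W.round(),W.mean(0))
print(ray('top',(358,188),84),ray('top',(318,196),75), camera_params('wrist'))
E
```

```text
[[275.         238.99998474]
 [275.         150.        ]
 [383.99998474 150.        ]
 [383.99998474 238.99998474]] [[ 438.  -73.   70.]
 [ 662.  -69.   70.]
 [ 670. -345.   70.]
 [ 445. -339.   70.]] [ 553.57582578 -206.57278431   70.        ]
[ 567.348487   -274.22396337   84.        ] [ 546.20837494 -177.18720671   75.        ] {'camera_matrix': array([[281.79544272,   0.        , 254.58532723],
       [  0.        , 281.79544272, 196.69777885],
       [  0.        ,   0.        ,   1.        ]]), 'mount': array([[-1.28942987e-03,  9.53008961e-01,  3.02939363e-01,
         8.24822950e+01],
       [ 9.99999078e-01,  1.09965417e-03,  7.97018911e-04,
         8.18556530e-01],
       [ 4.26437630e-04,  3.02940111e-01, -9.53009500e-01,
        -1.58764595e+02],
       [ 0.00000000e+00,  0.00000000e+00,  0.00000000e+00,
         1.00000000e+00]])}
```

View pics/c1.png

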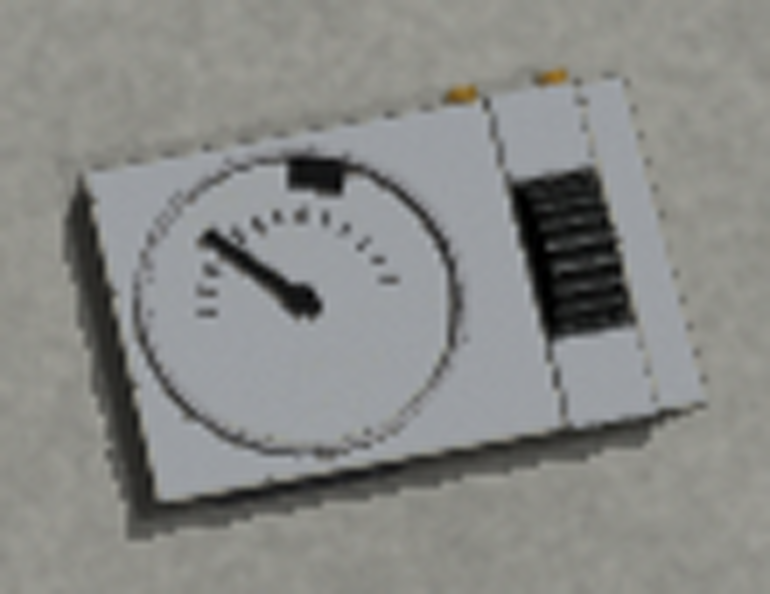

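Tab mid is at about crop (316,176), needle tip at (205,236), pivot at (300,300). The needle is about 1 rad anticlockwise of the tab, so the roll is about +34 mm. I'll work out the pose from the box corners.

Run:
```python
from h import *
f=lambda u,v,z:ray('top',(275-.5+u/7,150-.5+v/6.6),z)
C=np.array([f(*q,70) for q in((85,175),(625,78),(705,405),(155,500))]);c=C.mean(0)
y=(C[0]+C[3]-C[1]-C[2])/2;x=(C[0]+C[1]-C[2]-C[3])/2;print(C.round(),np.linalg.norm(y),np.linalg.norm(x),np.degrees([np.arctan2(-y[0],y[1]),np.arctan2(x[1],x[0])]))
y/=np.linalg.norm(y)
print('c',c,'crest',c-65*y+[0,0,14],f(574,250,82),'pivot',c+35*y,f(300,300,75))
P=c+35*y
a=[np.arctan2(*(f(*q,74)-P)[1::-1]) for q in((205,236),(316,176))];print(a,a[0]-a[1])
```

```text
[[ 596.  -99.   70.]
 [ 639. -293.   70.]
 [ 514. -319.   70.]
 [ 473. -126.   70.]] 198.35873821334454 126.83398485085706 [12.25905539 11.9102971 ]
c [ 555.2399161  -209.38184345   70.        ] crest [ 569.04150373 -272.89968487   84.        ] [ 569.1932783  -271.03749619   82.        ] pivot [ 547.80829199 -175.17992884   70.        ] [ 548.78963123 -175.59361152   75.        ]
[np.float64(0.9313122407076795), np.float64(-0.126326662323257)] 1.0576389030309366
```

```bash
python3 -m handwheel '{"claw":[255,255,255,255,255],"xyz":[[0.03,-0.03,0],[0.06,-0.06,0],[0.09,-0.1,0],[0.12,-0.14,0],[0.15,-0.18,0]],"rotation":[[0,0,-6],[0,0,-12],[0,0,-18],[0,0,-24],[0,0,-30]]}'; python3 -m handwheel '{"claw":[255,255,255,255,255],"xyz":[[0.02,-0.045,0],[0.04,-0.09,0],[0.06,-0.135,0],[0.08,-0.18,0],[0.1,-0.22,0]],"rotation":[[0,0,-6],[0,0,-12],[0,0,-18],[0,0,-24],[0,0,-32]]}'
```

```text
t: 0.55
eef_pos: [291.4, 324.0, 226.4]
orientation: [-3.141, 0.0, 2.343]
force: [0.9, 1.1, 1.4]
gripper_width: 56.3
finger_force: 0.0
t: 1.05
eef_pos: [391.0, 103.6, 226.6]
orientation: [-3.141, -0.0, 1.782]
force: [-0.3, 0.5, 0.2]
gripper_width: 16.4
finger_force: 0.0
```

```bash
python3 -m handwheel '{"claw":[255,255,255,255,255],"xyz":[[0.02,-0.04,0],[0.04,-0.08,0],[0.06,-0.12,0],[0.08,-0.16,0],[0.1,-0.2,0]],"rotation":[[0,0,0],[0,0,0],[0,0,0],[0,0,0],[0,0,0]]}'; python3 -m handwheel '{"claw":[255,255,255,255,255],"xyz":[[0.015,-0.04,-0.01],[0.03,-0.08,-0.02],[0.045,-0.12,-0.03],[0.069,-0.16,-0.05],[0.069,-0.178,-0.08]],"rotation":[[0,0,0],[0,0,0],[0,0,0],[0,0,0],[0,0,0]]}'
python3 - <<'E'
from h import *
T=wristT();p,d=camera('wrist');np.savez('w1.npz',p=p,d=d,T=T)
cv2.imwrite('pics/w1.png',p[...,::-1])
o=bot.get_obs();print(o['eef_pos'],o['force'])
E
```

```text
t: 1.55
eef_pos: [491.2, -96.0, 226.3]
orientation: [-3.141, -0.001, 1.787]
force: [1.1, 0.6, 0.6]
gripper_width: 0.2
finger_force: 0.0
t: 2.05
eef_pos: [562.2, -276.2, 146.5]
orientation: [3.138, 0.004, 1.786]
force: [-0.4, -0.5, -0.1]
gripper_width: 0.2
finger_force: 0.0
[ 558.16920413 -275.99953754  139.58436451] [-3.07308148 -0.96825747 -4.63211678]
```

View pics/w1.png

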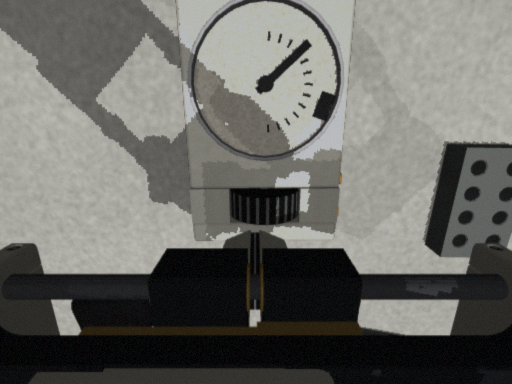

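The close view shows the pivot at (265,84), needle tip at (309,43), tab at (325,106) and wheel at about (265,205). I'll cross-check the positions.

```bash
cat >> h.py <<'E'
def meas(p,T,pv,tp,tb,z=75):
    P,N,B=[ray('wrist',q,z,T) for q in(pv,tp,tb)]
    y=np.array([-.21,.978,0]);a=lambda v:np.arctan2(v[1],v[0])
    print('pivot',P,'crest',P-100*y,'r',np.linalg.norm(N-P),np.linalg.norm(B-P),'delta',a(N-P)-a(B-P))
E
python3 - <<'E'
from h import *
f=np.load('w1.npz');meas(0,f['T'],(265,84),(309,43),(325,106))
for q in((192,187),(339,187),(230,200),(300,200)):print(ray('wrist',q,70,f['T']))
o=bot.get_obs();print(o['t'],o['eef_pos'],o['force'])
E
```

```text
pivot [ 549.17311013 -177.11016523   75.        ] crest [ 570.17311013 -274.91016523   75.        ] r 42.249943875737905 49.44397051539013 delta 1.046850350267646
[ 506.05786912 -271.07134154   70.        ]
[ 630.55290253 -244.11997997   70.        ]
[ 540.41651861 -275.78363481   70.        ]
[ 600.58643958 -262.76621969   70.        ]
2.1 [ 558.16920413 -275.99953754  139.58436451] [-3.07308148 -0.96825747 -4.63211678]
```

```bash
python3 -m handwheel '{"claw":[255,255,255,255,255],"xyz":[[0,0,-0.02],[0,0,-0.04],[0,0,-0.056],[0,0,-0.056],[0,0,-0.056]],"rotation":[[0,0,0],[0,0,0],[0,0,0],[0,0,0],[0,0,0]]}';python3 -m handwheel '{"claw":[255,255],"xyz":[[0,0,0],[0,0,0]],"rotation":[[0,0,0],[0,0,0]]}'
```

```text
t: 2.6
eef_pos: [559.9, -271.8, 91.0]
orientation: [-3.141, -0.001, 1.788]
force: [0.5, -0.1, -0.1]
gripper_width: 0.6
finger_force: 0.0
t: 2.8
eef_pos: [560.4, -272.4, 92.0]
orientation: [3.14, 0.001, 1.788]
force: [-0.7, 0.3, 0.8]
gripper_width: 0.5
finger_force: 0.0
```

```bash
python3 -m handwheel '{"claw":[255,255,255,255,255],"xyz":[[0,0,-0.004],[0,0,-0.007],[0,0,-0.009],[0,0,-0.01],[0,0,-0.01]],"rotation":[[0,0,0],[0,0,0],[0,0,0],[0,0,0],[0,0,0]]}'
```

```text
t: 3.3
eef_pos: [560.1, -272.4, 81.1]
orientation: [3.141, 0.001, 1.788]
force: [0.1, 0.5, 4.7]
gripper_width: 0.7
finger_force: 2.5
```

```bash
python3 -m handwheel '{"claw":[255,255],"xyz":[[0,0,-0.001],[0,0,-0.0015]],"rotation":[[0,0,0],[0,0,0]]}'; python3 -m handwheel '{"claw":[255,255,255,255,255],"xyz":[[0.0035,0.00075,0],[0.007,0.0015,0],[0.0105,0.00225,0],[0.014,0.003,0],[0.0175,0.00375,0]],"rotation":[[0,0,0],[0,0,0],[0,0,0],[0,0,0],[0,0,0]]}'
cat > look.py <<'E'
from h import *
import sys
T=wristT();p,d=camera('wrist');np.savez(sys.argv[1]+'.npz',p=p,d=d,T=T)
cv2.imwrite(f'pics/{sys.argv[1]}.png',p[...,::-1]);o=bot.get_obs();print(o['t'],o['eef_pos'],o['force'])
E
python3 look.py w2
```

```text
t: 3.5
eef_pos: [560.1, -272.5, 79.9]
orientation: [3.141, 0.001, 1.788]
force: [-0.6, 0.4, 7.4]
gripper_width: 0.4
finger_force: 3.3
t: 4.0
eef_pos: [578.0, -268.7, 80.2]
orientation: [3.14, 0.001, 1.788]
force: [-0.2, 0.1, 6.8]
gripper_width: 0.8
finger_force: 3.2
4.05 [ 578.57196589 -268.50442669   80.21875376] [0.42778568 0.51661755 6.74918357]
```

View pics/w2.png

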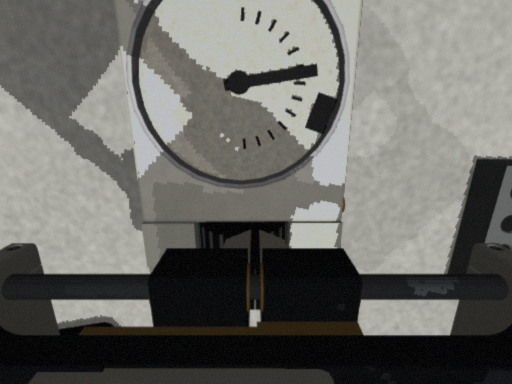

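The needle has turned about half way: tip (317,70), pivot (238,82), tab (321,113). About 0.5 rad remains. I'll lift, go back and measure.

```bash
python3 -c "
from h import *
f=np.load('w2.npz');meas(0,f['T'],(238,82),(317,70),(321,113))"
python3 -m handwheel '{"claw":[255,255,255,255,255],"xyz":[[0,0,0.012],[0,0,0.013],[-0.0175,-0.00375,0.013],[-0.0175,-0.00375,0.013],[-0.0175,-0.00375,0.013]],"rotation":[[0,0,0],[0,0,0],[0,0,0],[0,0,0],[0,0,0]]}'; python3 -m handwheel '{"claw":[255,255,255,255,255],"xyz":[[0,0,-0.006],[0,0,-0.01],[0,0,-0.012],[0,0,-0.013],[0,0,-0.013]],"rotation":[[0,0,0],[0,0,0],[0,0,0],[0,0,0],[0,0,0]]}'
```

```text
pivot [ 548.89956845 -176.70924893   75.        ] crest [ 569.89956845 -274.50924893   75.        ] r 42.71134954504244 48.73365536587557 delta 0.47576854840015076
t: 4.55
eef_pos: [559.8, -272.3, 92.2]
orientation: [3.142, -0.0, 1.787]
force: [-0.8, -0.2, -0.6]
gripper_width: 0.5
finger_force: 0.0
t: 5.05
eef_pos: [560.4, -272.4, 79.8]
orientation: [3.141, 0.001, 1.788]
force: [-1.6, -0.3, 6.2]
gripper_width: 0.1
finger_force: 3.4
```

```bash
python3 -m handwheel '{"claw":[255,255,255,255,255],"xyz":[[0.004,0.0008,0],[0.008,0.0016,0],[0.012,0.0025,0],[0.015,0.0032,0],[0.015,0.0032,0]],"rotation":[[0,0,0],[0,0,0],[0,0,0],[0,0,0],[0,0,0]]}'; python3 -m handwheel '{"claw":[255,255,255,255,255],"xyz":[[0,0,0.01],[0,0,0.04],[0,0,0.07],[0,0,0.07],[0,0,0.07]],"rotation":[[0,0,0],[0,0,0],[0,0,0],[0,0,0],[0,0,0]]}'; python3 look.py w3
```

```text
t: 5.55
eef_pos: [576.2, -269.1, 80.2]
orientation: [3.14, 0.001, 1.788]
force: [1.4, 0.7, 6.3]
gripper_width: 0.5
finger_force: 3.5
t: 6.05
eef_pos: [575.0, -269.0, 149.6]
orientation: [3.141, 0.0, 1.788]
force: [0.7, -0.4, -0.7]
gripper_width: 0.4
finger_force: 0.0
6.1 [ 574.451314   -268.66307418  148.53519767] [-0.58887657  0.24719304 -0.94789609]
```

View pics/w3.png

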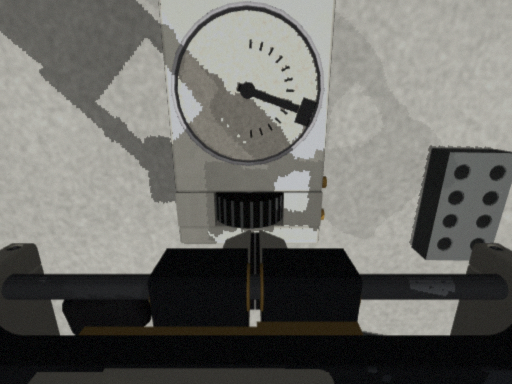

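The needle runs from (247,90) to about (300,107), against tab middle (306,112). It is off by about 0.05 rad, well within the ±0.24 rad the tab allows, and the gripper is clear of the unit.

```bash
python3 -c "
from bench import ticket
print(ticket.hand_in())"
```

```text
the job is handed in; nothing more can be done
None
```

I rolled the round-dial wheel until the needle pointed within the set tab, about 0.05 rad off its middle, then lifted clear and handed the job in at about 6 s; the square-dial unit was not touched.

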